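Cap the soil-test cells

TASK

Get the four soil-test cells ready for loading: lift each loading cap by its black boss and lower it onto the white stone of the same shape and size, so that it lies flat and centred on the stone, the square cap with its edges along those of the square stone. Set the caps down, do not drop them. Leave the steel weight and the green tin where they are, and let go of everything at the end.

Things in the scene. Friction and masses are not known exactly. Their poses are not given: they have to be found in the camera images.
- cap_small: loose loading cap, the small round one: aluminium-coloured flat disc 36 mm in diameter and 14 mm thick, with an upright round black grip boss 22 mm in diameter and 34 mm tall in the middle of its top (whole cap 48 mm tall); 70 to 120 g; stands upright on the bench. Origin at the centre of its underside, z up.
- cap_medium: loose loading cap, the medium round one: aluminium-coloured flat disc 54 mm in diameter and 14 mm thick, with an upright round black grip boss 22 mm in diameter and 34 mm tall in the middle of its top (whole cap 48 mm tall); 120 to 195 g; stands upright on the bench. Origin at the centre of its underside, z up.
- cap_large: loose loading cap, the large round one: aluminium-coloured flat disc 72 mm in diameter and 14 mm thick, with an upright round black grip boss 22 mm in diameter and 34 mm tall in the middle of its top (whole cap 48 mm tall); 190 to 315 g; stands upright on the bench. Origin at the centre of its underside, z up.
- cap_square: loose loading cap, the square one: aluminium-coloured flat plate 50 x 50 mm and 14 mm thick, with an upright square black grip boss 22 x 22 mm, 34 mm tall, in the middle of its top, sides parallel to the plate's (whole cap 48 mm tall); about 130 to 210 g; stands upright on the bench. Origin at the centre of its underside, z up, x and y along the plate's sides; any quarter turn of it is equivalent.
- cell_small: fixed round brass test cell, the one with the small stone: open brass bath 104 mm in outer diameter, rim 36 mm high, 4 mm wall, with a pillar in the middle: a white porous stone 36 mm in diameter, its flat level top face 42 mm above the bench, in a copper-coloured ring of 46 mm outer diameter that ends 2 mm below the stone's face. The stone is exactly as wide as the small cap. Origin at the centre of the cell's underside, on the bench; z up. The stone is centred on z.
- cell_medium: fixed round brass test cell, the one with the medium stone: open brass bath 104 mm in outer diameter, rim 36 mm high, 4 mm wall, with a pillar in the middle: a white porous stone 54 mm in diameter, its flat level top face 42 mm above the bench, in a copper-coloured ring of 64 mm outer diameter that ends 2 mm below the stone's face. The stone is exactly as wide as the medium cap. Origin at the centre of the cell's underside, on the bench; z up. The stone is centred on z.
- cell_large: fixed round brass test cell, the one with the large stone: open brass bath 104 mm in outer diameter, rim 36 mm high, 4 mm wall, with a pillar in the middle: a white porous stone 72 mm in diameter, its flat level top face 42 mm above the bench, in a copper-coloured ring of 82 mm outer diameter that ends 2 mm below the stone's face. The stone is exactly as wide as the large cap. Origin at the centre of the cell's underside, on the bench; z up. The stone is centred on z.
- cell_square: fixed square brass shear-box cell: open brass bath 84 x 84 mm outside, rim 36 mm high, 4 mm wall, with a square pillar in the middle: a white porous stone 50 x 50 mm, its flat level top face 42 mm above the bench, in a copper-coloured square ring 60 x 60 mm that ends 2 mm below the stone's face. Origin at the centre of the cell's underside, on the bench; z up, x and y along the stone's sides. The stone is centred on z.
- weight: bystander: dark steel disc weight, 68 mm in diameter, 20 mm high, 500 g, lying loose at one side of the work. Origin at the centre of its underside.
- tin: bystander: green round sample tin, 64 mm in diameter, 44 mm high, 300 g, standing loose at the other side of the work. Origin at the centre of its underside.

How it is judged:
By the outcome, as a careful person would: the job done as asked, in the order asked, and still so for the second after the job is handed in, with the robot touching nothing.
It also fails if it takes over 90 s, if anything falls off the work surface, if the arm or the gripper's body presses on something with over 40 N, if the wrist force passes 120 N, or if a joint passes its speed limit or range.

ROBOT

A 7-joint arm with a two-finger parallel gripper is mounted at the origin on the work surface. World frame = base frame: x ahead of the robot, y to its left, z up, the work surface at z = 0. Lengths are in m, angles in rad, forces in N, time in s.
With the tool pointing down it reaches from about 0.425 to 0.925 m from the base axis. Payload 6.8 kg.
Tool frame: the origin (TCP) lies at the very end of the fingers, on their centre line; the grasp point (between the pads) lies 19 mm behind it; z points along the fingers, y is the line along which they close (so a half turn about z gives the same grasp; the last joint's range is limited). The gripper opens to 85 mm and grips with 20 to 120 N. Pads are 22 mm wide; open, the fingers measure 114 mm over their backs; the gripper's body (76 mm by 85 mm) begins 54 mm behind the grasp point. The pads swing forward as they close: fully open they stand 13 mm farther back than shut.
Start: joints at [-1.261, 0.477, 0.022, 1.555, -0.011, 1.109, -0.083], TCP at [0.274, 0.617, 0.231] pointing down, gripper open.
Joint ranges: [-2.96, 2.96], [-0.34, 2.1], [-1.41, 1.46], [0.24, 2.44], [-1.37, 4.51], [0.17, 1.92], [-2.96, 2.96]. Speed limits (rad/s): [2.39, 2.39, 3.14, 3.14, 3.14, 3.14, 3.14].

INTERFACE

Orientations are given as a unit quaternion [w, x, y, z].
In Python, from station import bot gives the robot as it stands.
- The arm moves only by the tool jog_arm, never from a script. Its argument "motion" is a list of rows, each a list of 7 numbers: the turn, a rotation vector about the tool's x, y, z in rad, then the shift along the tool's x, y, z in mm, then the finger opening in mm, from 0 to 85.4. A call has 1 to 10 rows; each row is the pose to reach, as a shift and turn from the pose commanded when the call began, along the tool's axes at that moment; what a row does not reach only later rows make up. A row lasts 1/8 s, in which the tool goes at most 62.5 mm and 10.7 degrees, less where a joint would pass 70% of its speed; a pose out of reach is approached as far as the arm can. A call with a gripper value outside its range is refused whole. The fingers move at their own pace and stop on an object; "grip_force" is the grip in N (left out, the last holds). Time passes only in rows, so rows that repeat a pose let the fingers close. It gives the time, the measured TCP pose, the force, the opening and the grip force at its end, in the units of the state.
- bot.get_obs(): the state, without advancing time (a new reading comes with each control period).
- bot.read_camera(name): name is "scene" or "side" or "wrist"; returns a dict with "pixels" (420x560x3 uint8, red, green, blue), "camera_matrix" (3x3 intrinsics, pixels), "T" (4x4, takes a point from camera to world coordinates); the wrist camera has in their place "tool_from_camera" (4x4, takes a point from camera to tool coordinates, whose origin is the TCP and whose axes are the flange's). Camera axes: x right, y down, z forward; pixel columns grow to the right and rows downward; lengths in m; the calibration is good to about 2 mm. A picture is of the moment at which its call begins: read the wrist's pose just before it. There is no depth.
- bot.hand_in(): hands the job in; it is judged then, once.
Trained networks look in a picture, given as the dict that the camera call returned (one of the last four; its "shot" number tells which), for a name from the list of things; names that differ only in an ending like _2 or _b are one class to them, and where a whole thing is asked for, a point or a joint stands for the part that bears it (a point fixed in the world has none). Each returns a list of dicts, best first, with "score" (0 to 1); they miss things now and then, are a little off and sometimes report something else, mostly with a low value. They report only what shows in the picture. A call takes as long as a camera call.
- bot.spot_in(thing, picture): "xy" ([column, row] in pixels, amid what is visible of it).
- bot.tip_of(thing, picture): "xy" ([column, row] in pixels: a listed point, or the origin of a listed thing).
The state is a dict: "t": time; "q": joint angles; "joint_vel": joint speeds; "joint_torque": joint torques, N m; "eef_pos": TCP position; "tool_rot": TCP orientation; "contact_force": force on the tool from outside, world axes, zero at the start; "torque": the same for the moment, N m; "gripper_width": opening from 0.0 (shut) to 1.0 (fully open); "grasp_force": force on a finger pad.
Only numpy, scipy, OpenCV 4.12 (cv2) and the standard library are available. Lean on these libraries where they do the work, as an engineer would, in place of code of your own. Each camera call takes 0.05 s, during which the arm holds its last target. There are 200 camera calls.

## Working session

There is one attempt and no reset: what is moved stays moved. The work goes in short steps, Python scripts to look and compute and a tool call to move; the robot and the scene stay as the last step left them, time stands still between calls to the robot, and variables do not carry over. Pictures are saved under pics/ and viewed, at most 14 in all, crops included, and the job is handed in when it is done.

Besides the shell and the picture viewer there is one more tool, called after "Request:" as a command line: name --pt "numbers of a row" for each row, then --argument value for the rest. jog_arm: Moves the arm, as the interface text tells. Its arguments: {"type":"object","properties":{"motion":{"type":"array"},"grip_force":{"type":"number"}},"required":["motion"]}

```bash
mkdir -p pics; ls; cat > h.py <<'E'
import numpy as np, cv2
from scipy.spatial.transform import Rotation as R
from station import bot
def obs(): return bot.get_obs()
def tool():
    o=obs(); q=np.array(o["tool_rot"]); T=np.eye(4); T[:3,:3]=R.from_quat(q[[1,2,3,0]]).as_matrix(); T[:3,3]=o["eef_pos"]; return T
def cam(n):
    Tt=tool(); p=bot.read_camera(n); T=Tt@np.array(p["tool_from_camera"]) if n=="wrist" else np.array(p["T"])
    return p,T
def save(p,n): cv2.imwrite("pics/"+n,np.asarray(p["pixels"])[:,:,::-1])
def ray(p,T,xy,z):
    d=T[:3,:3]@np.linalg.inv(p["camera_matrix"])@[xy[0],xy[1],1]; o=T[:3,3]; return (o+d*(z-o[2])/d[2])[:2]
def proj(p,T,X):
    c=np.linalg.inv(T)@np.r_[X,1]; u=np.array(p["camera_matrix"])@c[:3]; return u[:2]/u[2]
E
python3 - <<'E'
from h import *
o=obs(); print({k:np.round(v,3) for k,v in o.items()})
names=["cap_small","cap_medium","cap_large","cap_square","cell_small","cell_medium","cell_large","cell_square","weight","tin"]
for c in ["scene","side"]:
    p,T=cam(c); save(p,c+"0.png"); print(c,T.round(2).tolist())
    for n in names:
        for d in bot.tip_of(n,p)[:2]: print(n,np.round(d["xy"],0),round(d["score"],2),ray(p,T,d["xy"],0).round(3))
p,T=cam("wrist"); save(p,"wrist0.png"); print(np.array(p["tool_from_camera"]).round(3).tolist(),p["camera_matrix"])
E
```

```text
pics
{'t': np.float64(0.0), 'q': array([-1.261,  0.478,  0.022,  1.556, -0.012,  1.109, -0.083]), 'joint_vel': array([-0.001,  0.   , -0.001, -0.001, -0.   , -0.   , -0.001]), 'joint_torque': array([ 0.0000e+00, -5.9644e+01,  1.6080e+00, -2.8120e+01,  1.2000e-02,
        9.0000e-03,  0.0000e+00]), 'eef_pos': array([0.274, 0.616, 0.23 ]), 'tool_rot': array([-0.   ,  0.207,  0.978, -0.001]), 'contact_force': array([ 1.154,  0.357, -0.471]), 'torque': array([-0.041,  0.026,  0.009]), 'grasp_force': np.float64(0.0), 'gripper_width': np.float64(1.002)}
scene [[0.12, 0.81, -0.58, 1.38], [0.99, -0.1, 0.05, -0.09], [-0.02, -0.58, -0.81, 1.2], [0.0, 0.0, 0.0, 1.0]]
cap_small [255. 193.] 0.74 [ 0.441 -0.063]
cap_medium [204. 260.] 0.7 [ 0.644 -0.216]
cap_large [372. 241.] 0.85 [0.642 0.231]
cap_square [296. 198.] 0.61 [0.472 0.048]
cell_small [348. 190.] 0.9 [0.465 0.201]
cell_medium [262. 258.] 0.71 [ 0.658 -0.066]
cell_large [196. 209.] 0.68 [ 0.474 -0.234]
cell_square [321. 251.] 0.8 [0.657 0.092]
weight [412. 213.] 0.7 [0.564 0.361]
tin [151. 217.] 0.88 [ 0.487 -0.357]
tin [299. 198.] 0.39
[... 198 characters left out ...]
65  -0.214]
cap_large [169. 252.] 0.71 [0.657 0.232]
cap_square [292. 255.] 0.65 [0.479 0.067]
cap_square [379. 202.] 0.4 [ 0.479 -0.226]
cell_small [241. 297.] 0.78 [0.458 0.211]
cell_medium [281. 198.] 0.91 [ 0.654 -0.073]
cell_large [379. 201.] 0.89 [ 0.479 -0.226]
cell_large [345. 234.] 0.67 [ 0.451 -0.061]
cell_square [228. 226.] 0.64 [0.648 0.092]
weight [126. 310.] 0.66 [0.568 0.364]
tin [411. 184.] 0.67 [ 0.472 -0.355]
tin [228. 225.] 0.46 [0.651 0.091]
[[0.0, -0.954, -0.299, 0.076], [1.0, 0.0, -0.0, 0.001], [0.0, -0.299, 0.954, -0.143], [0.0, 0.0, 0.0, 1.0]] [[310.68707203   0.         277.7246032 ]
 [  0.         310.68707203 212.35292316]
 [  0.           0.           1.        ]]
```

View pics/scene0.png

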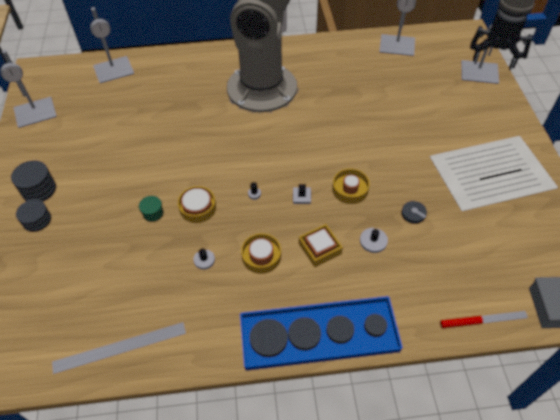

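View pics/side0.png

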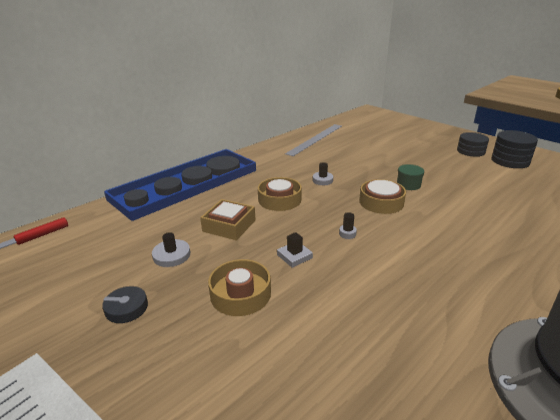

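View pics/wrist0.png

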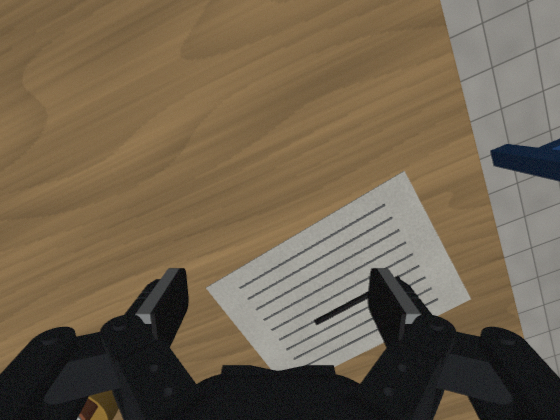

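The pictures agree with the networks: scene and side match within about 1 cm. In the scene view, cap_small is at (254,190), cap_square (302,193), cap_medium (204,258) and cap_large (374,239). The cells are at (351,186), (322,243), (262,252) and (197,203). The wrist view shows only the paper and the fingers. I'll look closely at each part with the wrist camera straight above it, starting with cap_large.

Request:
jog_arm --pt "0 0 1.154 -531 -269 50 50" --pt "0 0 1.154 -531 -269 50 50" --pt "0 0 1.154 -531 -269 50 50" --pt "0 0 1.154 -531 -269 50 50" --pt "0 0 1.154 -531 -269 50 50" --pt "0 0 1.154 -531 -269 50 50" --pt "0 0 1.154 -531 -269 50 50" --pt "0 0 1.154 -531 -269 50 50" --pt "0 0 1.154 -531 -269 50 50" --pt "0 0 1.154 -531 -269 50 50" --grip_force 40

```text
t: 2.4
eef_pos: [0.6519, 0.1515, 0.1813]
tool_rot: [0.001, 0.709, 0.705, -0.0]
contact_force: [-0.5, -0.0, -0.2]
gripper_width: 0.587
grasp_force: 0.0
```

```bash
cat >> h.py <<'E'
def rel(X,psi=0.):
    "row (turn, shift mm) from the present pose to TCP X, tool y at heading psi, pointing down"
    Tt=tool(); c,s=np.cos(psi),np.sin(psi); G=np.array([[-s,c,0],[c,s,0],[0,0,-1]]).T
    rv=R.from_matrix(Tt[:3,:3].T@G).as_rotvec(); d=Tt[:3,:3].T@(np.array(X)-Tt[:3,3])*1000
    return rv.round(4).tolist()+d.round(1).tolist()
def find(kind,guess,name,z):
    p,T=cam("wrist"); im=cv2.cvtColor(np.asarray(p["pixels"])[:,:,::-1],cv2.COLOR_BGR2HSV).astype(int)
    m=(im[...,1]<60)&(im[...,2]>(150 if kind=="stone" else 90))
    m=(m*255).astype(np.uint8); g=proj(p,T,[guess[0],guess[1],z])
    n,l,st,ce=cv2.connectedComponentsWithStats(m)
    i=min([k for k in range(1,n) if st[k,4]>150],key=lambda k:np.hypot(*(ce[k]-g)))
    pts=np.argwhere(l==i)[:,::-1].astype(np.float32)
    hull=cv2.convexHull(pts)[:,0]
    W=np.array([ray(p,T,h,z) for h in hull],np.float32)*1000
    (cx,cy),r=cv2.minEnclosingCircle(W); rc=cv2.minAreaRect(W); M=cv2.moments(W)
    print("guess px",g.round(),"hull px",hull.min(0),hull.max(0),"area c",(round(M["m10"]/M["m00"],1),round(M["m01"]/M["m00"],1)),"circ",round(cx,1),round(cy,1),round(r,1),"rect",np.round(rc[0],1),np.round(rc[1],1),round(rc[2],1))
    for d in bot.tip_of(name,p)[:2]: print("net",np.round(d["xy"]),round(d["score"],2),ray(p,T,d["xy"],0).round(4))
    return p,T
E
python3 - <<'E'
from h import *
print(tool().round(3).tolist(),obs()["t"])
p,T=find("cap",(.65,.231),"cap_large",.014); save(p,"w1.png")
E
```

```text
[[0.005, 1.0, 0.001, 0.652], [1.0, -0.005, -0.002, 0.151], [-0.002, 0.001, -1.0, 0.181], [0.0, 0.0, 0.0, 1.0]] 2.4
guess px [275. 112.] hull px [232.  66.] [307. 145.] area c (645.0, 235.6) circ 645.0 235.6 36.0 rect [645.1 235.8] [70.7 71.3] 89.7
net [267. 107.] 0.56 [0.6426 0.2365]
```

View pics/w1.png

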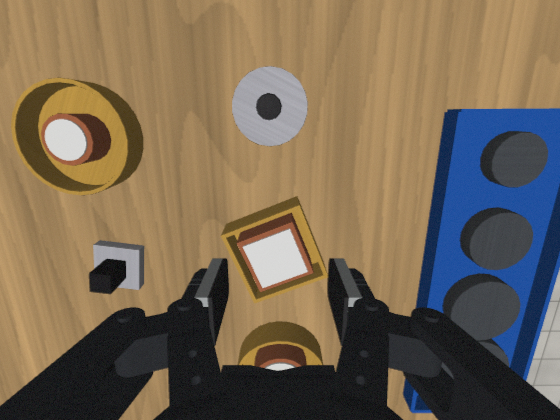

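Picture w1: the cap_large disc is centred at px (269,106) and fits its 36 mm radius. The square cell is at (275,257), turned about 20°, and the square cap at (118,265). Next, grasp cap_large.

Request:
jog_arm --pt "0 0 0 50 -7.3 10 50" --pt "0 0 0 84.2 -7.3 50 50" --pt "0 0 0 84.2 -7.3 100 50" --pt "0 0 0 84.2 -7.3 145 50" --pt "0 0 0 84.2 -7.3 162 50" --pt "0 0 0 84.2 -7.3 162 50" --pt "0 0 0 84.2 -7.3 162 15" --pt "0 0 0 84.2 -7.3 162 15" --pt "0 0 0 84.2 -7.3 162 15" --pt "0 0 0 84.2 -7.3 162 15" --grip_force 50

```text
t: 3.75
eef_pos: [0.6445, 0.2404, 0.0217]
tool_rot: [0.001, 0.708, 0.707, 0.002]
contact_force: [0.5, -0.6, 6.9]
gripper_width: 0.238
grasp_force: 48.9
```

```bash
python3 - <<'E'
from h import *
o=obs();print(o["eef_pos"].round(4) if hasattr(o["eef_pos"],"round") else o["eef_pos"],o["contact_force"],o["gripper_width"],o["grasp_force"])
print(rel((.477,-.306,.208)))
E
```

```text
[0.6445 0.2404 0.0217] [ 0.50850432 -0.64904748  6.94062718] 0.23834731080787563 48.94179403781891
[0.0035, -0.0018, -0.0012, -546.3, -166.2, -187.8]
```

Request:
jog_arm --pt "0 0 0 0 0 -30 15" --pt "0 0 0 0 0 -80 15" --pt "0 0 0 -30 -10 -130 15" --pt "0 0 0 -80 -25 -160 15" --pt "0 0 0 -135 -45 -189 15" --pt "0 0 0 -190 -60 -189 15" --pt "0 0 0 -245 -75 -189 15" --pt "0 0 0 -300 -90 -189 15" --pt "0 0 0 -355 -110 -189 15" --pt "0 0 0 -410 -130 -189 15"

```text
t: 5.0
eef_pos: [0.5113, -0.1717, 0.2088]
tool_rot: [0.0, 0.708, 0.707, 0.0]
contact_force: [1.1, -0.4, -2.3]
gripper_width: 0.239
grasp_force: 49.7
```

Request:
jog_arm --pt "0 0 0 -50 -14 0 15" --pt "0 0 0 -95 -26 0 15" --pt "0 0 0 -125 -34 0 15" --pt "0 0 0 -136 -36 0 15" --pt "0 0 0 -136 -36 0 15" --pt "0 0 0 -136 -36 0 15" --pt "0 0 0 -136 -36 0 15"

```text
t: 5.88
eef_pos: [0.477, -0.3044, 0.2082]
tool_rot: [-0.0, 0.707, 0.708, 0.0]
contact_force: [-0.7, 0.0, -2.8]
gripper_width: 0.246
grasp_force: 49.6
```

```bash
python3 - <<'E'
from h import *
o=obs();print(o["t"],o["contact_force"],o["gripper_width"],np.abs(o["joint_vel"]).max(),tool().round(4).tolist())
p,T=find("stone",(.477,-.230),"cell_large",.042); save(p,"w2.png")
E
```

```text
5.875 [-0.68293812  0.01766402 -2.80705282] 0.2460432502075423 0.005634177065020017 [[-0.0014, 1.0, 0.0, 0.477], [1.0, 0.0014, 0.0007, -0.3044], [0.0007, 0.0, -1.0, 0.2082], [0.0, 0.0, 0.0, 1.0]]
guess px [277. 118.] hull px [237.  72.] [312. 151.] area c (474.5, -225.3) circ 474.5 -225.3 36.1 rect [ 474.3 -225.2] [71.5 71.3] 0.1
net [276. 113.] 0.85 [ 0.4752 -0.2245]
```

View pics/w2.png

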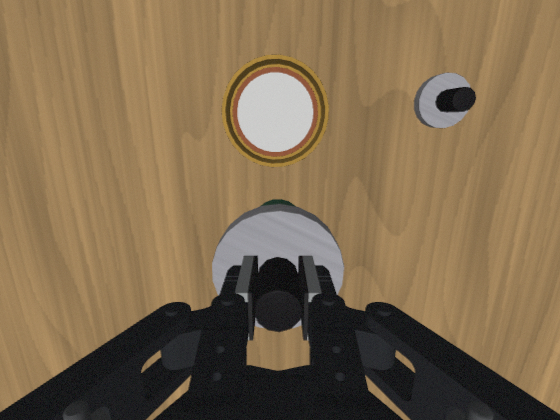

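Picture w2: the large stone is centred at px (275,112). The held cap's disc spans columns 212–343, with its upper edge at row 210. I'll fit that arc to get the cap's offset in the hand.

```bash
cat >> h.py <<'E'
from scipy.optimize import least_squares
def held(p,r,h,rows,cols=(180,380)):
    "centre in tool x,y (mm) of the held round disc (radius r mm, top face h mm past the TCP), from the arc of its upper outline"
    C=np.array(p["tool_from_camera"]); im=cv2.cvtColor(np.asarray(p["pixels"])[:,:,::-1],cv2.COLOR_BGR2HSV).astype(int)
    m=((im[...,1]<60)&(im[...,2]>105)).astype(np.uint8); q=[]
    for c in range(*cols):
        w=np.flatnonzero(m[rows[0]:rows[1],c])
        if len(w)>3: q.append(ray(p,C,(c,rows[0]+w[0]-.5),h/1000)*1000)
    q=np.array(q); f=least_squares(lambda v:np.hypot(*(q-v).T)-r,[0,0],loss="soft_l1")
    print("held centre tool xy",f.x.round(1),"n",len(q),"rms",np.sqrt(np.mean(f.fun**2)).round(2)); return f.x
E
python3 - <<'E'
from h import *
p,T=cam("wrist"); held(p,36,7.7,(200,275)); 
im=np.asarray(p["pixels"]); print(im[196:218,278].tolist()[::2])
E
```

```text
held centre tool xy [-5.1  0.2] n 132 rms 0.32
[[150, 122, 85], [143, 116, 81], [27, 49, 38], [25, 44, 31], [80, 79, 81], [77, 77, 76], [82, 81, 83], [90, 88, 92], [155, 154, 162], [153, 154, 160], [162, 158, 165]]
```

Request:
jog_arm --pt "0 0 0 45 -2.5 0 15" --pt "0 0 0 84 -2.5 40 15" --pt "0 0 0 84 -2.5 85 15" --pt "0 0 0 84 -2.5 120 15" --pt "0 0 0 84 -2.5 135 15" --pt "0 0 0 84 -2.5 140 15" --pt "0 0 0 84 -2.5 143 15" --pt "0 0 0 84 -2.5 143 15" --pt "0 0 0 84 -2.5 144 15" --pt "0 0 0 84 -2.5 144 15"

```text
t: 7.28
eef_pos: [0.4741, -0.222, 0.0647]
tool_rot: [0.0, 0.707, 0.707, 0.0]
contact_force: [-0.4, -0.0, -3.2]
gripper_width: 0.232
grasp_force: 49.5
```

Request:
jog_arm --pt "0 0 0 1.7 0.3 0 15" --pt "0 0 0 1.7 0.3 0 15" --pt "0 0 0 1.7 0.3 0.7 15" --pt "0 0 0 1.7 0.3 1.2 15" --pt "0 0 0 1.7 0.3 1.2 15"

```text
t: 7.9
eef_pos: [0.4742, -0.2203, 0.0637]
tool_rot: [-0.0, 0.708, 0.707, 0.0]
contact_force: [-2.4, 1.9, 6.5]
gripper_width: 0.237
grasp_force: 50.9
```

Request:
jog_arm --pt "0 0 0 0 0 0 45" --pt "0 0 0 0 0 0 45" --pt "0 0 0 0 0 0 45" --pt "0 0 0 0 0 -40 45" --pt "0 0 0 0 0 -90 45" --pt "0 0 0 -20 50 -117 45" --pt "0 0 0 -45 105 -117 45" --pt "0 0 0 -65 150 -117 45" --pt "0 0 0 -71 173 -117 45" --pt "0 0 0 -71 173 -117 45"

```text
t: 9.15
eef_pos: [0.6482, -0.2914, 0.1791]
tool_rot: [-0.0, 0.707, 0.707, -0.0]
contact_force: [-0.7, -0.2, 0.1]
gripper_width: 0.525
grasp_force: 0.0
```

Request:
jog_arm --pt "0 0 0 0 0 0 45" --pt "0 0 0 0 0 0 45" --pt "0 0 0 0 0 0 45"

```text
t: 9.52
eef_pos: [0.6466, -0.2912, 0.1805]
tool_rot: [-0.0, 0.708, 0.707, 0.0]
contact_force: [0.0, 0.0, -0.7]
gripper_width: 0.531
grasp_force: 0.0
```

```bash
python3 - <<'E'
from h import *
o=obs();print(o["t"],np.abs(o["joint_vel"]).max(),tool().round(4).tolist())
p,T=find("cap",(.647,-.215),"cap_medium",.014); save(p,"w3.png")
E
```

```text
9.525 0.005656860317636684 [[0.0012, 1.0, 0.0002, 0.6466], [1.0, -0.0012, 0.0003, -0.2912], [0.0003, 0.0002, -1.0, 0.1805], [0.0, 0.0, 0.0, 1.0]]
guess px [278. 116.] hull px [251.  84.] [307. 142.] area c (648.2, -212.7) circ 648.2 -212.7 26.9 rect [ 648.4 -212.8] [52.5 53.3] 89.9
net [278. 115.] 0.72 [ 0.6475 -0.2143]
```

View pics/w3.png

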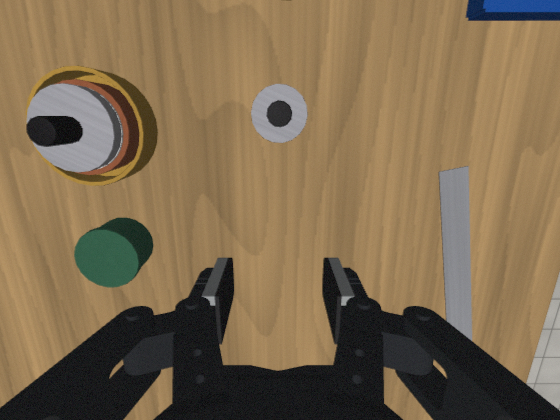

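Picture w3: cap_medium is at px (279,113), and cap_large sits on its stone at (85,125) with a thin bright crescent at its right edge. I'll grasp the medium cap and check that crescent on an enlarged crop.

Request:
jog_arm --pt "0 0 0 50 1.5 10 45" --pt "0 0 0 78.5 1.5 50 45" --pt "0 0 0 78.5 1.5 100 45" --pt "0 0 0 78.5 1.5 145 45" --pt "0 0 0 78.5 1.5 159 45" --pt "0 0 0 78.5 1.5 159 45" --pt "0 0 0 78.5 1.5 159 15" --pt "0 0 0 78.5 1.5 159 15" --pt "0 0 0 78.5 1.5 159 15" --pt "0 0 0 78.5 1.5 159 15"

```text
t: 10.88
eef_pos: [0.6503, -0.2138, 0.0235]
tool_rot: [0.002, 0.708, 0.707, 0.001]
contact_force: [0.0, -1.2, 7.4]
gripper_width: 0.237
grasp_force: 49.5
```

```bash
python3 - <<'E'
import cv2
im=cv2.imread("pics/w3.png")[50:200,10:170]
cv2.imwrite("pics/w3c.png",cv2.resize(im,None,fx=4,fy=4,interpolation=cv2.INTER_CUBIC))
E
```

```text
(no output)
```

View pics/w3c.png

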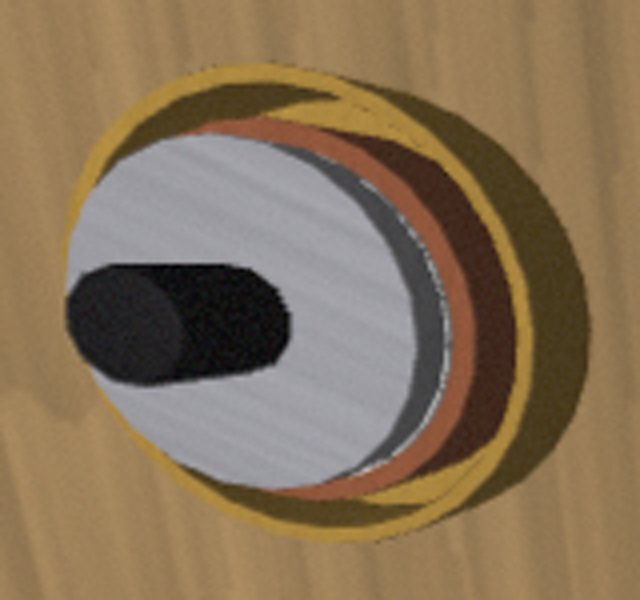

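The crop shows the disc concentric with its ring, with less than 1 mm of stone visible, so cap_large is well centred. Now the medium cap goes to its cell.

Request:
jog_arm --pt "0 0 0 0 0 -30 15" --pt "0 0 0 0 0 -80 15" --pt "0 0 0 10 2 -130 15" --pt "0 0 0 35 6 -170 15" --pt "0 0 0 60 6 -185 15" --pt "0 0 0 68 6 -185 15" --pt "0 0 0 68 6 -185 15" --pt "0 0 0 68 6 -185 15" --pt "0 0 0 68 6 -185 15" --pt "0 0 0 68 6 -185 15"

```text
t: 12.12
eef_pos: [0.6545, -0.1458, 0.2057]
tool_rot: [-0.0, 0.708, 0.706, -0.0]
contact_force: [-0.3, 0.9, -1.8]
gripper_width: 0.235
grasp_force: 49.3
```

```bash
python3 - <<'E'
from h import *
o=obs();print(o["t"],np.abs(o["joint_vel"]).max(),tool().round(4).tolist())
p,T=find("stone",(.656,-.070),"cell_medium",.042); save(p,"w4.png"); held(p,27,9.5,(200,275),(205,350))
E
```

```text
12.125 0.004337831186644949 [[0.0021, 1.0, -0.0007, 0.6545], [1.0, -0.0021, -0.0003, -0.1458], [-0.0003, -0.0007, -1.0, 0.2057], [0.0, 0.0, 0.0, 1.0]]
guess px [279. 117.] hull px [249.  79.] [306. 139.] area c (654.3, -63.9) circ 654.3 -63.9 27.1 rect [654.7 -63.9] [53.6 53.4] 88.3
net [280. 109.] 0.57 [ 0.6576 -0.0626]
held centre tool xy [0.8 0.1] n 99 rms 0.64
```

View pics/w4.png

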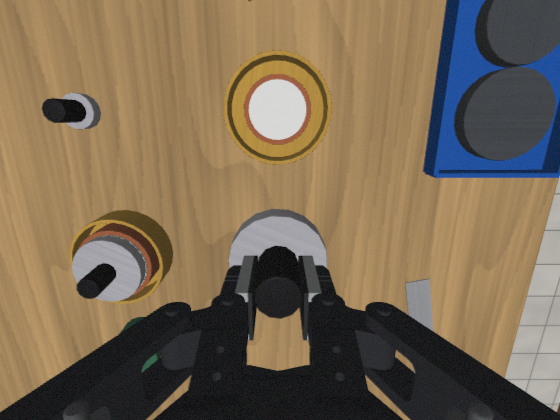

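Picture w4: the medium stone is centred at px (278,109), and the held cap is well centred between the fingers at (278,245).

Request:
jog_arm --pt "0 0 0 45 -0.5 0 15" --pt "0 0 0 81 -0.5 40 15" --pt "0 0 0 81 -0.5 85 15" --pt "0 0 0 81 -0.5 120 15" --pt "0 0 0 81 -0.5 133 15" --pt "0 0 0 81 -0.5 138 15" --pt "0 0 0 81 -0.5 139 15" --pt "0 0 0 81 -0.5 139 15" --pt "0 0 0 81 -0.5 139 15"

```text
t: 13.35
eef_pos: [0.6549, -0.064, 0.0681]
tool_rot: [0.0, 0.707, 0.707, 0.001]
contact_force: [0.6, -0.1, -0.7]
gripper_width: 0.237
grasp_force: 49.2
```

Request:
jog_arm --pt "0 0 0 -0.9 -0.6 0 15" --pt "0 0 0 -0.9 -0.6 1.5 15" --pt "0 0 0 -0.9 -0.6 2.5 15" --pt "0 0 0 -0.9 -0.6 3 15" --pt "0 0 0 -0.9 -0.6 3 15"

```text
t: 13.98
eef_pos: [0.6538, -0.065, 0.0655]
tool_rot: [-0.0, 0.708, 0.707, 0.0]
contact_force: [-4.7, 1.1, 10.4]
gripper_width: 0.241
grasp_force: 50.6
```

Request:
jog_arm --pt "0 0 0 0 0 0 45" --pt "0 0 0 0 0 0 45" --pt "0 0 0 0 0 0 45" --pt "0 0 0 0 0 -40 45" --pt "0 0 0 0 0 -90 45" --pt "0 0 0 -15 -45 -115 45" --pt "0 0 0 -33 -100 -115 45" --pt "0 0 0 -50 -155 -115 45" --pt "0 0 0 -65 -200 -115 45" --pt "0 0 0 -68 -211 -115 45"

```text
t: 15.22
eef_pos: [0.4397, -0.1336, 0.179]
tool_rot: [-0.001, 0.709, 0.706, 0.0]
contact_force: [0.0, 0.6, 0.1]
gripper_width: 0.527
grasp_force: 0.0
```

Request:
jog_arm --pt "0 0 0 0 0 0 45" --pt "0 0 0 0 0 0 45" --pt "0 0 0 0 0 0 45" --pt "0 0 0 0 0 0 45"

```text
t: 15.72
eef_pos: [0.4433, -0.1324, 0.179]
tool_rot: [0.0, 0.707, 0.707, -0.0]
contact_force: [0.6, -0.1, -0.2]
gripper_width: 0.526
grasp_force: 0.0
```

```bash
python3 - <<'E'
from h import *
o=obs();print(o["t"],np.abs(o["joint_vel"]).max(),tool().round(4).tolist())
p,T=find("cap",(.443,-.057),"cap_small",.014); save(p,"w5.png")
E
```

```text
15.725 0.006382821881593009 [[0.0002, 1.0, -0.0002, 0.4433], [1.0, -0.0002, -0.0005, -0.1324], [-0.0005, -0.0002, -1.0, 0.179], [0.0, 0.0, 0.0, 1.0]]
guess px [277. 117.] hull px [264. 105.] [301. 143.] area c (448.2, -63.9) circ 448.2 -63.9 17.8 rect [448.4 -64.1] [35.2 35.1] 81.0
net [282. 121.] 0.78 [ 0.448  -0.0609]
```

View pics/w5.png

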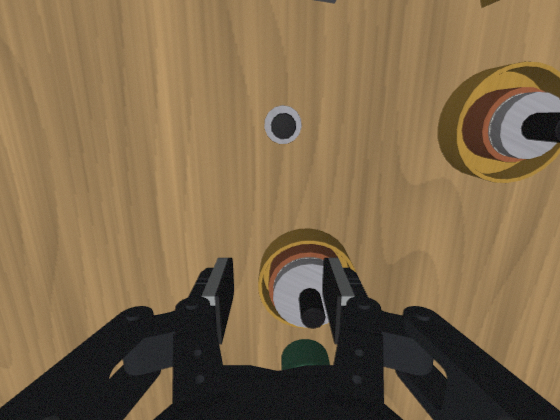

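Picture w5: cap_small is at px (283,125), and the medium cap sits concentric on its stone at (520,125). Next, grasp the small cap.

Request:
jog_arm --pt "0 0 0 45 4.9 10 45" --pt "0 0 0 68.5 4.9 50 45" --pt "0 0 0 68.5 4.9 100 45" --pt "0 0 0 68.5 4.9 145 45" --pt "0 0 0 68.5 4.9 157 45" --pt "0 0 0 68.5 4.9 157 45" --pt "0 0 0 68.5 4.9 157 15" --pt "0 0 0 68.5 4.9 157 15" --pt "0 0 0 68.5 4.9 157 15" --pt "0 0 0 68.5 4.9 157 15"

```text
t: 17.08
eef_pos: [0.4489, -0.0643, 0.0237]
tool_rot: [0.001, 0.708, 0.707, 0.001]
contact_force: [-1.3, -0.5, 7.4]
gripper_width: 0.239
grasp_force: 48.7
```

Request:
jog_arm --pt "0 0 0 0 0 -30 15" --pt "0 0 0 0 0 -80 15" --pt "0 0 0 5 1 -135 15" --pt "0 0 0 40 4 -180 15" --pt "0 0 0 95 8 -185 15" --pt "0 0 0 150 12 -185 15" --pt "0 0 0 185 12 -185 15" --pt "0 0 0 194 12 -185 15" --pt "0 0 0 194 12 -185 15" --pt "0 0 0 194 12 -185 15"

```text
t: 18.32
eef_pos: [0.4598, 0.1281, 0.2073]
tool_rot: [0.0, 0.708, 0.706, -0.0]
contact_force: [-0.8, 0.1, -1.3]
gripper_width: 0.243
grasp_force: 49.1
```

Request:
jog_arm --pt "0 0 0 0 0 0 15" --pt "0 0 0 0 0 0 15"

```text
t: 18.58
eef_pos: [0.4599, 0.1291, 0.2071]
tool_rot: [0.0, 0.708, 0.706, 0.0]
contact_force: [0.1, 0.4, 0.0]
gripper_width: 0.238
grasp_force: 49.1
```

```bash
python3 - <<'E'
from h import *
o=obs();print(o["t"],np.abs(o["joint_vel"]).max(),tool().round(4).tolist())
p,T=find("stone",(.461,.206),"cell_small",.042); save(p,"w6.png"); held(p,18,9.7,(200,275),(235,322))
E
```

```text
18.575 0.00409359595269367 [[0.0023, 1.0, 0.0, 0.4599], [1.0, -0.0023, -0.0, 0.1291], [-0.0, 0.0, -1.0, 0.2071], [0.0, 0.0, 0.0, 1.0]]
guess px [278. 115.] hull px [263.  93.] [301. 132.] area c (464.4, 208.5) circ 464.5 208.5 18.2 rect [464.5 208.3] [35.1 36. ] 89.9
net [280. 115.] 0.63 [0.4631 0.2062]
held centre tool xy [8.7 5.9] n 67 rms 1.71
```

View pics/w6.png

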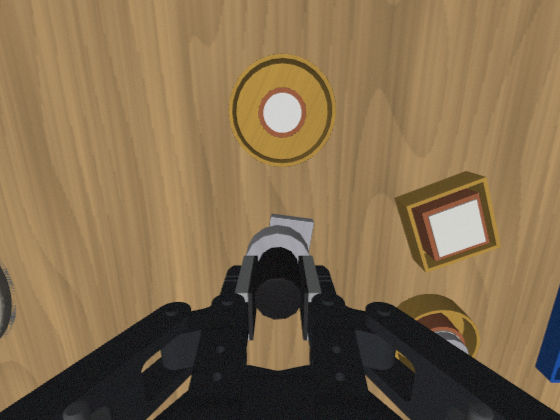

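```bash
python3 - <<'E'
from h import *
p,T=cam("wrist"); im=np.asarray(p["pixels"]).copy(); im[:,270:]=0; p=dict(p); p["pixels"]=im
held(p,18,9.7,(225,262),(244,270))
E
```

```text
held centre tool xy [0.6 0.7] n 23 rms 1.56
```

Picture w6: the small stone is centred at px (282,112), and the held small cap at (280,245) is about 0.5 mm off the finger centre.

Request:
jog_arm --pt "0 0 0 45 4.3 0 15" --pt "0 0 0 79 4.3 40 15" --pt "0 0 0 79 4.3 85 15" --pt "0 0 0 79 4.3 120 15" --pt "0 0 0 79 4.3 133 15" --pt "0 0 0 79 4.3 138 15" --pt "0 0 0 79 4.3 139 15" --pt "0 0 0 79 4.3 139 15" --pt "0 0 0 79 4.3 139 15"

```text
t: 19.85
eef_pos: [0.4647, 0.2092, 0.0689]
tool_rot: [0.0, 0.707, 0.707, 0.001]
contact_force: [-0.4, 0.4, -0.0]
gripper_width: 0.238
grasp_force: 49.1
```

Request:
jog_arm --pt "0 0 0 -1.1 -0.3 0 15" --pt "0 0 0 -1.1 -0.3 1.5 15" --pt "0 0 0 -1.1 -0.3 2.7 15" --pt "0 0 0 -1.1 -0.3 3.4 15" --pt "0 0 0 -1.1 -0.3 3.4 15"

```text
t: 20.48
eef_pos: [0.4639, 0.2077, 0.0657]
tool_rot: [-0.0, 0.708, 0.707, 0.0]
contact_force: [-4.7, -2.0, 14.2]
gripper_width: 0.239
grasp_force: 50.9
```

Request:
jog_arm --pt "0 0 0 0 0 -0.8 45" --pt "0 0 0 0 0 -0.8 45" --pt "0 0 0 0 0 -0.8 45" --pt "0 0 0 0 0 -40 45" --pt "0 0 0 0 0 -90 45" --pt "0 0 0 -50 4 -114 45" --pt "0 0 0 -105 8 -114 45" --pt "0 0 0 -160 12 -114 45" --pt "0 0 0 -210 14 -114 45" --pt "0 0 0 -224 14 -114 45"

```text
t: 21.72
eef_pos: [0.4773, -0.0197, 0.1788]
tool_rot: [0.0, 0.709, 0.705, -0.0]
contact_force: [0.7, 0.3, 0.1]
gripper_width: 0.526
grasp_force: 0.0
```

Request:
jog_arm --pt "0 0 0 0 0 0 45" --pt "0 0 0 0 0 0 45" --pt "0 0 0 0 0 0 45" --pt "0 0 0 0 0 0 45"

```text
t: 22.22
eef_pos: [0.4777, -0.0153, 0.1786]
tool_rot: [-0.0, 0.707, 0.707, 0.0]
contact_force: [-0.1, 0.8, -0.3]
gripper_width: 0.528
grasp_force: 0.0
```

```bash
python3 - <<'E'
from h import *
o=obs();print(o["t"],np.abs(o["joint_vel"]).max(),tool().round(4).tolist())
p,T=find("cap",(.478,.060),"cap_square",.014); save(p,"w7.png")
E
```

```text
22.225 0.005376950947966451 [[-0.0008, 1.0, -0.0001, 0.4777], [1.0, 0.0008, 0.0001, -0.0153], [0.0001, -0.0001, -1.0, 0.1786], [0.0, 0.0, 0.0, 1.0]]
guess px [278. 117.] hull px [244.  76.] [302. 138.] area c (473.2, 68.1) circ 473.0 68.3 34.4 rect [473.2  68.1] [49.9 50.2] 82.0
net [272. 105.] 0.88 [0.4725 0.0713]
```

View pics/w7.png

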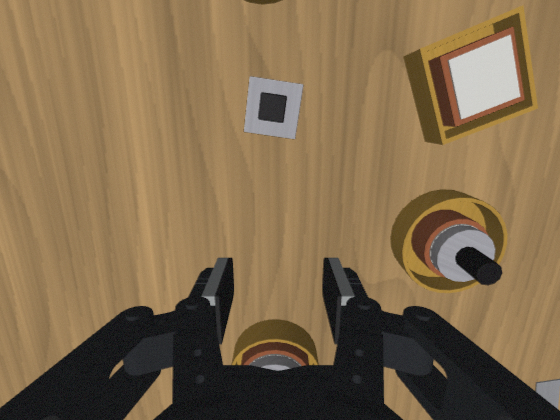

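Picture w7: the square cap is at px (273,107), turned −8°. The square cell at the upper right is turned roughly +20°.

Request:
jog_arm --pt "0 0 0.14 45 -4.4 10 45" --pt "0 0 0.14 83.4 -4.4 50 45" --pt "0 0 0.14 83.4 -4.4 100 45" --pt "0 0 0.14 83.4 -4.4 145 45" --pt "0 0 0.14 83.4 -4.4 156.5 45" --pt "0 0 0.14 83.4 -4.4 156.5 45" --pt "0 0 0.14 83.4 -4.4 156.5 15" --pt "0 0 0.14 83.4 -4.4 156.5 15" --pt "0 0 0.14 83.4 -4.4 156.5 15" --pt "0 0 0.14 83.4 -4.4 156.5 15"

```text
t: 23.58
eef_pos: [0.4747, 0.0674, 0.0239]
tool_rot: [0.0, 0.755, 0.655, 0.002]
contact_force: [-0.5, -1.1, 7.3]
gripper_width: 0.248
grasp_force: 50.4
```

```bash
python3 - <<'E'
from h import *
print(tool().round(4).tolist()); print(rel((.652,.018,.208),0))
E
```

```text
[[0.1408, 0.99, 0.003, 0.4747], [0.99, -0.1408, 0.0013, 0.0674], [0.0017, 0.0028, -1.0, 0.0239], [0.0, 0.0, 0.0, 1.0]]
[0.0029, -0.0015, -0.1412, -23.6, 183.0, -183.6]
```

Request:
jog_arm --pt "0 0 0 0 0 -30 15" --pt "0 0 0 0 0 -80 15" --pt "0 0 0 0 5 -135 15" --pt "0 0 -0.14 -5 40 -180 15" --pt "0 0 -0.14 -12 95 -183 15" --pt "0 0 -0.14 -20 145 -183 15" --pt "0 0 -0.14 -24 176 -183 15" --pt "0 0 -0.14 -24 183 -183 15" --pt "0 0 -0.14 -24 183 -183 15" --pt "0 0 -0.14 -24 183 -183 15"

```text
t: 24.82
eef_pos: [0.65, 0.0183, 0.2053]
tool_rot: [-0.001, 0.707, 0.707, -0.0]
contact_force: [0.0, -0.4, -2.1]
gripper_width: 0.243
grasp_force: 49.7
```

Request:
jog_arm --pt "0 0 0 0 0 0 15" --pt "0 0 0 0 0 0 15" --pt "0 0 0 0 0 0 15"

```text
t: 25.2
eef_pos: [0.651, 0.0178, 0.2053]
tool_rot: [-0.0, 0.707, 0.707, 0.0]
contact_force: [-0.3, 0.3, -2.1]
gripper_width: 0.248
grasp_force: 49.7
```

```bash
python3 - <<'E'
from h import *
o=obs();print(o["t"],np.abs(o["joint_vel"]).max(),tool().round(4).tolist())
p,T=find("stone",(.652,.094),"cell_square",.042); save(p,"w8.png")
E
```

```text
25.2 0.004716603300593876 [[0.0009, 1.0, 0.0, 0.651], [1.0, -0.0009, 0.0002, 0.0178], [0.0002, 0.0, -1.0, 0.2053], [0.0, 0.0, 0.0, 1.0]]
guess px [278. 116.] hull px [241.  83.] [309. 153.] area c (649.7, 91.4) circ 649.4 91.3 34.9 rect [649.7  91.4] [50.1 50.4] 21.9
net [277. 121.] 0.8 [0.651  0.0893]
```

View pics/w8.png

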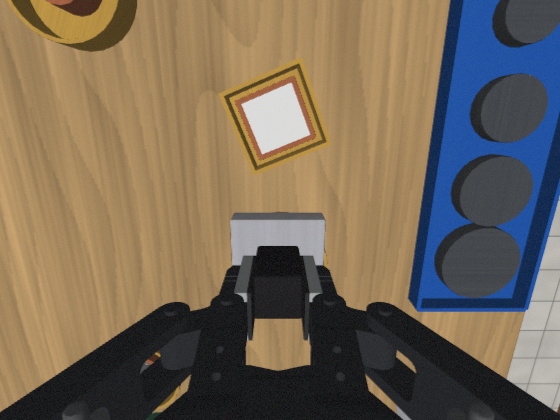

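```bash
python3 - <<'E'
from h import *
p,T=cam("wrist"); C=np.array(p["tool_from_camera"]); v=cv2.cvtColor(np.asarray(p["pixels"]),cv2.COLOR_RGB2GRAY).astype(float)
for c in (236,250,265,300,320):
    col=v[206:240,c-2:c+3].mean(1); g=np.diff(col); k=g.argmax(); r=206+k+.5; print(c,r,(ray(p,C,(c,r),.0099)*1000).round(1))
print(v[235,225:335:1].astype(int).tolist()[:14])
off=np.array([.5,0])
E
```

```text
236 219.5 [ 25.4 -21.3]
250 219.5 [ 25.4 -14. ]
265 219.5 [25.4 -6.2]
300 219.5 [25.4 12. ]
320 219.5 [25.4 22.4]
[137, 139, 140, 140, 136, 117, 159, 173, 171, 172, 175, 171, 169, 168]
```

Picture w8: the square stone is centred at px (276,118), turned 21.9°, and the held cap is square to the tool with its edge at row 219.5.

Request:
jog_arm --pt "0 0 -0.15 45 -1.2 0 15" --pt "0 0 -0.3 73.1 -1.2 30 15" --pt "0 0 -0.383 73.1 -1.2 70 15" --pt "0 0 -0.383 73.1 -1.2 110 15" --pt "0 0 -0.383 73.1 -1.2 128 15" --pt "0 0 -0.383 73.1 -1.2 135 15" --pt "0 0 -0.383 73.1 -1.2 136.5 15" --pt "0 0 -0.383 73.1 -1.2 136.5 15" --pt "0 0 -0.383 73.1 -1.2 136.5 15"

```text
t: 26.48
eef_pos: [0.6507, 0.0908, 0.0698]
tool_rot: [0.001, 0.56, 0.828, 0.001]
contact_force: [0.3, -0.5, -1.3]
gripper_width: 0.245
grasp_force: 49.6
```

```bash
python3 - <<'E'
from h import *
print(rel((.6499,.0909,.0656),.382))
E
```

```text
[0.0018, 0.0002, -0.0, 0.4, -0.8, 4.2]
```

Request:
jog_arm --pt "0 0 0 0.4 -0.7 0 15" --pt "0 0 0 0.4 -0.7 2 15" --pt "0 0 0 0.4 -0.7 3.2 15" --pt "0 0 0 0.4 -0.7 4.2 15" --pt "0 0 0 0.4 -0.7 4.2 15"

```text
t: 27.1
eef_pos: [0.6492, 0.0909, 0.066]
tool_rot: [-0.0, 0.56, 0.828, 0.0]
contact_force: [-6.0, 1.2, 11.6]
gripper_width: 0.246
grasp_force: 51.4
```

Request:
jog_arm --pt "0 0 0 0 0 -0.6 45" --pt "0 0 0 0 0 -0.6 45" --pt "0 0 0 0 0 -0.6 45" --pt "0 0 0 0 0 -40 45" --pt "0 0 0 0 0 -90 45" --pt "0 0 0 -40 0 -140 45" --pt "0 0 0 -76 0 -156 45" --pt "0 0 0 -76 0 -156 45" --pt "0 0 0 -76 0 -156 45" --pt "0 0 0 -76 0 -156 45"

```text
t: 28.35
eef_pos: [0.6768, 0.022, 0.2193]
tool_rot: [-0.001, 0.559, 0.829, -0.0]
contact_force: [0.4, 0.7, 0.7]
gripper_width: 0.526
grasp_force: 0.0
```

```bash
python3 - <<'E'
from h import *
p,T=find("cap",(.6497,.0914),"cap_square",.056); save(p,"w9.png")
im=cv2.imread("pics/w9.png"); a=cv2.resize(im[40:190,205:355],(400,400),interpolation=cv2.INTER_CUBIC)
q=bot.read_camera("side"); s=cv2.cvtColor(np.asarray(q["pixels"]),cv2.COLOR_RGB2BGR)
x=int(241-50);b=cv2.resize(s[250-15:335-15,x:x+85],(400,400),interpolation=cv2.INTER_CUBIC)
cv2.imwrite("pics/w9c.png",np.hstack([a,b])); print(rel((.4644,.132,.222),0))
E
```

```text
guess px [278. 118.] hull px [252.  90.] [305. 145.] area c (649.8, 91.5) circ 649.5 91.6 34.3 rect [649.6  91.3] [49.9 49.7] 21.9
net [277. 117.] 0.67 [0.6484 0.0912]
[-0.0011, -0.0004, 0.3835, 182.2, -155.9, -1.9]
```

View pics/w9c.png

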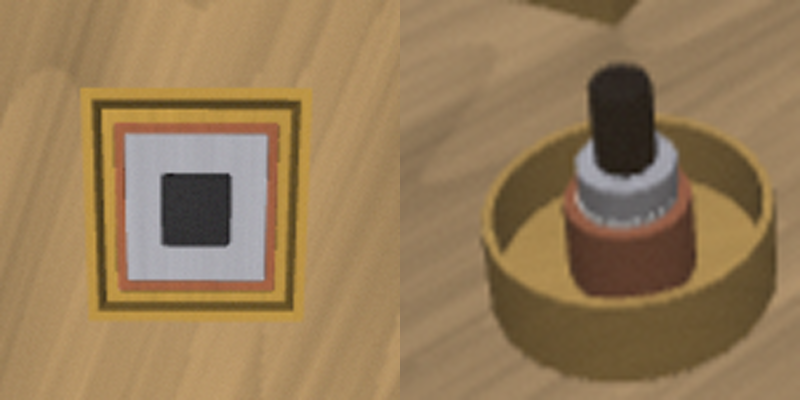

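Crop: the square cap is aligned, within 0.1 mm and at the stone's angle. The small cap sits flat. One overhead check on the small cap.

Request:
jog_arm --pt "0 0 0.15 40 -35 -2 45" --pt "0 0 0.3 80 -70 -2 45" --pt "0 0 0.383 125 -105 -2 45" --pt "0 0 0.383 165 -140 -2 45" --pt "0 0 0.383 182 -156 -2 45" --pt "0 0 0.383 182 -156 -2 45" --pt "0 0 0.383 182 -156 -2 45" --pt "0 0 0.383 182 -156 -2 45" --pt "0 0 0.383 182 -156 -2 45"

```text
t: 29.62
eef_pos: [0.4656, 0.1305, 0.2224]
tool_rot: [0.0, 0.708, 0.706, -0.0]
contact_force: [-0.2, -0.3, 0.2]
gripper_width: 0.528
grasp_force: 0.0
```

```bash
python3 - <<'E'
from h import *
p,T=find("cap",(.4644,.2085),"cap_small",.056); print(rel((.655,-.140,.222),0))
E
```

```text
guess px [276. 114.] hull px [257.  95.] [294. 133.] area c (464.2, 208.1) circ 464.2 208.0 17.8 rect [464.1 208.3] [34.4 35.2] 89.9
net [276. 111.] 0.82 [0.4638 0.2119]
net [429. 216.] 0.72 [0.6534 0.0882]
[-0.0, 0.0004, -0.002, -270.3, 190.2, 0.5]
```

The small cap is within 0.5 mm of the stone. Time allows the same check on the medium cap.

Request:
jog_arm --pt "0 0 0 -45 32 0 45" --pt "0 0 0 -95 67 0 45" --pt "0 0 0 -145 102 0 45" --pt "0 0 0 -195 137 0 45" --pt "0 0 0 -240 170 0 45" --pt "0 0 0 -270 190 0 45" --pt "0 0 0 -270 190 0 45" --pt "0 0 0 -270 190 0 45" --pt "0 0 0 -270 190 0 45" --pt "0 0 0 -270 190 0 45"

```text
t: 30.98
eef_pos: [0.6546, -0.1378, 0.2226]
tool_rot: [-0.0, 0.707, 0.707, 0.0]
contact_force: [-0.3, 0.9, 0.2]
gripper_width: 0.526
grasp_force: 0.0
```

```bash
python3 - <<'E'
from h import *
p,T=find("cap",(.6543,-.0639),"cap_medium",.056)
E
```

```text
guess px [277. 119.] hull px [249.  89.] [304. 147.] area c (654.0, -64.0) circ 654.1 -64.0 26.8 rect [654.1 -63.9] [52.4 53. ] 45.2
net [276. 120.] 0.62 [ 0.6536 -0.066 ]
```

```bash
python3 -c "
from station import bot
print(bot.hand_in())"
```

```text
the job is handed in; nothing more can be done
None
```

All four caps are set down on their matching stones and released, and the job was handed in at about 31 s: overhead checks put the small, medium and square caps within about 0.5 mm of centre (the square at the stone's angle), and the large cap looked under 1 mm off in an oblique view.

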